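# Close the brass weight case

### The job

The weighing is finished: of the two open wooden cases, gently lower the lid of the one that holds the brass weights until it is fully shut, without slamming it. Leave the other case, which holds the rubber bungs, standing open.

Things in the scene. Friction and masses are not known exactly. Their poses are not given: they have to be found in the camera images.
- weight_case: The wooden case with three brass weights (38, 30 and 24 mm wide) in a black insert, fixed to the worktop. Its base is 140 mm deep (x) by 190 mm wide (y) by 60 mm high; origin at the centre of its underside; its x axis points from its front to its hinge side (away from the robot, turned up to 0.3 rad either way), z up. It may stand left or right. The hinge axis runs along the case's y, 70 mm behind the origin (+x) and 60.5 mm up. Shut, the case is 76.5 mm high.
- weight_lid (a joint): Hinge of the weight case's lid, 0 = fully shut on the base, growing as it opens (radians); starts between 1.15 and 1.45, so it leans a little towards the case's front. Upper stop 1.7. The lid is a wooden board 140 by 190 mm, 16 mm thick over all, hollow beneath; it weighs 0.2 kg. A stiff hinge keeps it at any angle where it is left; about 1 to 2 N near the free edge moves it down, it neither springs nor latches.
- weight_lid_edge (a point): Middle of the free (front) edge of the weight case's lid, on its outer (upper) face, 140 mm from the hinge axis and 16 mm off the hinge plane. Its axes are the lid's: x along the lid from free edge to hinge, y along the hinge, z out of the outer face (straight up when shut). A round brass thumb peg 10 mm thick sticks out 14 mm from the free edge, its centre line 8 mm below this point.
- bung_lid (a joint): Hinge of the lid of the other, identical case, which holds one black and two red rubber bungs and stands beside the first: 0 = fully shut on the base, growing as it opens (radians); starts between 1.15 and 1.45, so it leans a little towards the case's front. Upper stop 1.7. It too stays where it is left.

How it is judged:
By the outcome, as a careful person would: the job done as asked, in the order asked, and still so for the second after the job is handed in, with the robot touching nothing.
It also fails if it takes over 32 s, if anything falls off the work surface, if the arm or the gripper's body presses on something with over 40 N, if the wrist force passes 120 N, or if a joint passes its speed limit or range.

### The arm

A 7-joint arm with a two-finger parallel gripper is mounted at the origin on a cart in front of the work surface, level with it; the furniture and walls round the work are solid. World frame = base frame: x ahead of the robot, y to its left, z up, the work surface at z = 0. Lengths are in m, angles in rad, forces in N, time in s.
With the tool pointing down it reaches from about 0.425 to 0.875 m from the base axis. Payload 9.9 kg.
Tool frame: the origin (TCP) lies where the fingers leave the gripper's body, on its centre line; the fingertips stand 73 mm ahead of it and the grasp point (between the pads) lies 54 mm ahead of it; z points along the fingers, x is the direction in which the jaws open and shut, and the axes are right-handed (so a half turn about z gives the same grasp; the last joint's range is limited). The gripper opens to 85 mm and grips with 20 to 120 N. Pads are 22 mm wide; open, the fingers measure 114 mm over their backs; the gripper's body (76 mm by 85 mm) begins 54 mm behind the grasp point. The pads swing forward as they close: fully open they stand 13 mm farther back than shut.
Start: joints at [-1.323, 0.576, 0.025, 1.437, -0.015, 1.129, -0.057], TCP at [0.22, 0.638, 0.304] pointing down, gripper open.
Joint ranges: [-2.76, 2.76], [-0.34, 2.15], [-1.52, 1.57], [0.19, 2.46], [-1.09, 4.23], [0.17, 1.99], [-2.82, 2.82]. Speed limits (rad/s): [2.22, 2.22, 3.01, 3.01, 3.14, 3.14, 3.14].

### API

Orientations are given as a unit quaternion [x, y, z, w].
In Python, from cell import ctrl gives the robot as it stands.
- The arm moves only by the shell command python3 -m jog 'ROWS'. ROWS is a JSON object of lists of equal length, an entry for each row: "travel": the shift along the tool's x, y, z in mm, a list of three; "turn": the turn, a rotation vector about the tool's x, y, z in degrees, a list of three; "jaw": the closure, from 0 (fully open) to 1 (shut). In form: {"travel": [[dx, dy, dz], ...], "turn": [[rx, ry, rz], ...], "jaw": [jaw, ...]}. A call has 1 to 5 rows; each row is the pose to reach, as a shift and turn from the pose commanded when the call began, along the tool's axes at that moment; what a row does not reach only later rows make up. A row lasts 1/10 s, in which the tool goes at most 50 mm and 8.59 degrees, less where a joint would pass 70% of its speed; a pose out of reach is approached as far as the arm can. A call with a gripper value outside its range is refused whole. The fingers move at their own pace and stop on an object; the grip force is fixed at half the most. Time passes only in rows, so rows that repeat a pose let the fingers close. It gives the time, the measured TCP pose, the force and the opening at its end, in the units of the state.
- ctrl.state(): the state, without advancing time (a new reading comes with each control period).
- ctrl.get_image(name): name is "scene" or "top" or "wrist"; returns (picture, depth): 384x512x3 uint8, red, green, blue; 384x512 float32, m along the optical axis (not along the pixel's ray), 0 where there is no reading.
- ctrl.calibration(name): a dict with "vfov" (degrees; the focal length in pixels is half the picture's height over the tangent of half this angle, whatever the lens; pixels are square), "cx", "cy" (the principal point, pixels), "view" (4x4, takes a point from world to camera coordinates); the wrist camera has in their place "mount" (4x4, takes a point from camera to tool coordinates, whose origin is the TCP and whose axes are the tool frame's). Camera axes: x right, y down, z forward; pixel columns grow to the right and rows downward; lengths in m; the calibration is good to about 2 mm. A picture is of the moment at which its call begins: read the wrist's pose just before it. calibration takes no time and is no camera call.
- ctrl.sign_off(): hands the job in, once; it reports no verdict.
The state is a dict: "time_s": time; "q": joint angles; "dq": joint speeds; "joint_torque": joint torques, N m; "tcp_pos": TCP position; "tool_rot": TCP orientation; "wrist_force": force on the tool from outside, world axes, zero at the start; "moment": the same for the moment, N m; "finger_gap": opening from 0.0 (shut) to 1.0 (fully open).
Only numpy, scipy, OpenCV 4.12 (cv2) and the standard library are available. Lean on these libraries where they do the work, as an engineer would, in place of code of your own. Each camera call takes 0.05 s, during which the arm holds its last target. There are 200 camera calls.

## Working session

There is one attempt and no reset: what is moved stays moved. The work goes in short steps, Python scripts to look and compute and a shell command to move; the robot and the scene stay as the last step left them, time stands still between calls to the robot, and variables do not carry over. Pictures are saved under pics/ and viewed, about 8 in all and at most 12, crops included, and the job is handed in when it is done.

```bash
mkdir -p pics; cat > h.py <<'E'
import numpy as np, cv2
from cell import ctrl
from scipy.spatial.transform import Rotation as R
def cloud(name):
    s=ctrl.state(); img,d=ctrl.get_image(name); c=ctrl.calibration(name)
    f=d.shape[0]/2/np.tan(np.radians(c["vfov"])/2)
    v,u=np.mgrid[:d.shape[0],:d.shape[1]]
    P=np.stack([(u-c["cx"])/f*d,(v-c["cy"])/f*d,d,np.ones_like(d)],-1)
    if name=="wrist":
        T=np.eye(4);T[:3,:3]=R.from_quat(s["tool_rot"]).as_matrix();T[:3,3]=s["tcp_pos"];M=T@np.array(c["mount"])
    else: M=np.linalg.inv(np.array(c["view"]))
    P=(P@M.T)[...,:3]; P[d<=0]=np.nan
    return img,d,P
E
python3 - <<'E'
from h import *
out=[]
for n in ("scene","top"):
    i,d,P=cloud(n); np.savez(f"{n}.npz",i=i,P=P); cv2.imwrite(f"pics/{n}1.png",i[...,::-1])
    print(n,(d>0).mean())
print(ctrl.state())
E
```

```text
scene 0.9959462483723959
top 0.9960123697916666
{'time_s': 0.1, 'q': array([-1.3228251 ,  0.57645517,  0.024884  ,  1.437831  , -0.01500388,
        1.12899941, -0.05651527]), 'dq': array([ 3.66568554e-04, -1.76035604e-03, -1.49340797e-03, -1.11760614e-03,
       -1.11308734e-03, -5.47485941e-05,  2.20509361e-04]), 'joint_torque': array([ 6.73818446e-03, -7.67309690e+01,  2.25772798e+00, -2.86604083e+01,
        1.57275848e-02,  8.55210121e-03, -1.11662828e-05]), 'tcp_pos': array([0.21976803, 0.63790412, 0.30312237]), 'tool_rot': array([ 8.14165784e-01,  5.80631989e-01, -5.85369085e-04,  4.75082210e-04]), 'wrist_force': array([0.56978815, 0.16052942, 0.09762933]), 'moment': array([-0.05545349, -0.00727735, -0.05003673]), 'finger_gap': 0.9996059307336775}
```

View pics/scene1.png

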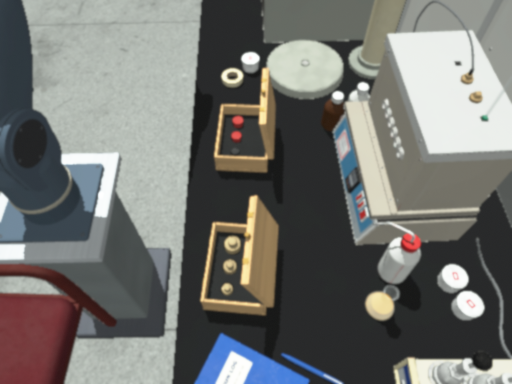

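View pics/top1.png

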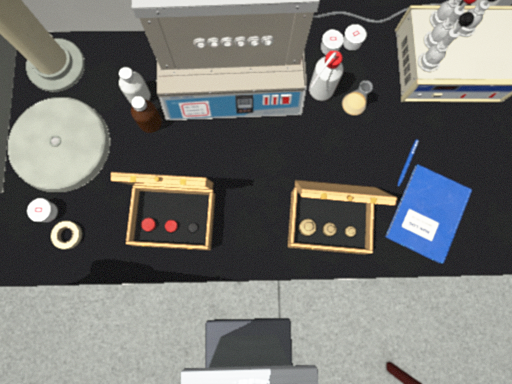

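The top view shows the brass weights in the right-hand case (pixels about 288–395, 180–255). The bungs are in the left one (112–215, 172–250). Both lids are open. Next I'll measure the brass case.

```bash
python3 - <<'E'
from h import *
for n,box in (("top",(275,405,170,262)),("scene",(195,285,190,320)),("topB",(105,222,165,255))):
    z=np.load(n[:3].replace("sce","scene")+".npz" ); i,P=z["i"],z["P"]
    u0,u1,v0,v1=box; I=i[v0:v1,u0:u1]; Q=P[v0:v1,u0:u1]
    h=cv2.cvtColor(I,cv2.COLOR_RGB2HSV)
    m=(h[...,0]>8)&(h[...,0]<28)&(h[...,1]>60)&(h[...,2]>70)
    p=Q[m]; p=p[~np.isnan(p).any(1)]
    rim=p[(p[:,2]>.054)&(p[:,2]<.066)]
    r=cv2.minAreaRect((rim[:,:2]*1000).astype(np.float32)); print(n,"rim",len(rim),r,rim[:,2].mean())
    lid=p[p[:,2]>.085]
    print(" lid",len(lid),"min",lid.min(0),"max",lid.max(0))
    c=lid.mean(0); w,V=np.linalg.eigh(np.cov((lid-c).T)); print(" c",c,"normal",V[:,0],"sd",np.sqrt(w))
    t=lid[lid[:,2]>lid[:,2].max()-.02]; print(" top",len(t),t.mean(0),t[t[:,1].argmin()],t[t[:,1].argmax()])
E
```

```text
top rim 524 ((497.2744140625, -201.83761596679688), (190.56991577148438, 156.722412109375), 83.5876693725586) 0.059593663307347486
 lid 1402 min [ 0.50165411 -0.3026679   0.08504159] max [ 0.57505346 -0.10987357  0.20932212]
 c [ 0.53093486 -0.20268157  0.17098732] normal [ 0.89830843 -0.09668531  0.42859529] sd [0.00424565 0.03710929 0.05618897]
 top 781 [ 0.51838565 -0.20381282  0.1949722 ] [ 0.51165389 -0.29903737  0.19374674] [ 0.52596703 -0.10987357  0.19314266]
scene rim 543 ((496.00732421875, -205.4608612060547), (191.42303466796875, 155.78013610839844), 83.50028228759766) 0.0587583491642564
 lid 2625 min [ 0.49986236 -0.3076276   0.08505731] max [ 0.57637429 -0.11301165  0.20934897]
 c [ 0.535655   -0.22024916  0.15568508] normal [ 0.90850413 -0.11126943  0.40278947] sd [0.00365169 0.03870019 0.05682427]
 top 763 [ 0.5173869  -0.21420665  0.1941313 ] [ 0.51282502 -0.30303835  0.19013498] [ 0.53494155 -0.11393096  0.19386876]
topB rim 825 ((509.48883056640625, 181.89431762695312), (191.4754180908203, 150.91943359375), 86.03582763671875) 0.06011617464665676
 lid 836 min [0.54714375 0.0807643  0.08681675] max [0.58281065 0.27150897 0.21745636]
 c [0.56124931 0.17445859 0.19530427] normal [ 0.98926193 -0.07423962  0.12589407] sd [0.00467306 0.0203085  0.05925916]
 top 731 [0.56103611 0.17735775 0.20102442] [0.55707857 0.08266884 0.20062495] [0.56165614 0.27150897 0.19747374]
```

```bash
python3 -m jog '{"travel":[[0,0,-30],[-36,32,-30],[-72,64,-30],[-108,97,-30],[-144,129,-30]],"turn":[[0,0,0],[0,0,0],[0,0,0],[0,0,0],[0,0,0]],"jaw":[1,1,1,1,1]}'
python3 -m jog '{"travel":[[-36,32,0],[-72,64,0],[-108,97,0],[-144,129,0],[-180,161,0]],"turn":[[0,0,0],[0,0,0],[0,0,0],[0,0,0],[0,0,0]],"jaw":[1,1,1,1,1]}'
python3 -m jog '{"travel":[[-36,32,0],[-72,64,0],[-108,97,0],[-144,129,0],[-180,161,0]],"turn":[[0,0,0],[0,0,0],[0,0,0],[0,0,0],[0,0,0]],"jaw":[1,1,1,1,1]}'
```

```text
time_s: 0.6
tcp_pos: [0.2954, 0.458, 0.3336]
tool_rot: [0.814, 0.581, -0.0, 0.0]
wrist_force: [1.1, 0.1, 1.2]
finger_gap: 0.143
time_s: 1.1
tcp_pos: [0.3888, 0.2354, 0.3339]
tool_rot: [0.814, 0.581, -0.0, -0.0]
wrist_force: [1.8, -0.5, -0.3]
finger_gap: -0.002
time_s: 1.6
tcp_pos: [0.4824, 0.0129, 0.3339]
tool_rot: [0.814, 0.581, 0.0, -0.0]
wrist_force: [-0.1, 0.8, -0.6]
finger_gap: -0.002
```

```bash
python3 -m jog '{"travel":[[-36,33,0],[-73,66,0],[-109,98,0],[-146,131,0],[-182,164,0]],"turn":[[0,0,-3],[0,0,-6],[0,0,-9],[0,0,-12.6],[0,0,-12.6]],"jaw":[1,1,1,1,1]}'
python3 -m jog '{"travel":[[0,0,0],[0,0,0]],"turn":[[0,0,0],[0,0,0]],"jaw":[1,1]}'
python3 - <<'E'
from h import *
s=ctrl.state(); print(R.from_quat(s["tool_rot"]).as_matrix().round(3), s["wrist_force"])
for n in("scene","top"):
    i,d,P=cloud(n); np.savez(f"{n}2.npz",i=i,P=P)
    cv2.imwrite(f"pics/{n}2.png",i[...,::-1])
E
```

```text
time_s: 2.1
tcp_pos: [0.5782, -0.2127, 0.3336]
tool_rot: [0.745, 0.667, -0.0, -0.0]
wrist_force: [0.1, 0.3, 0.5]
finger_gap: 0.002
time_s: 2.3
tcp_pos: [0.5776, -0.212, 0.333]
tool_rot: [0.746, 0.666, -0.001, -0.001]
wrist_force: [0.9, -0.4, -0.4]
finger_gap: -0.004
[[ 0.114  0.993 -0.002]
 [ 0.993 -0.114  0.   ]
 [-0.    -0.002 -1.   ]] [ 0.94007434 -0.4221162  -0.38805498]
```

View pics/scene2.png

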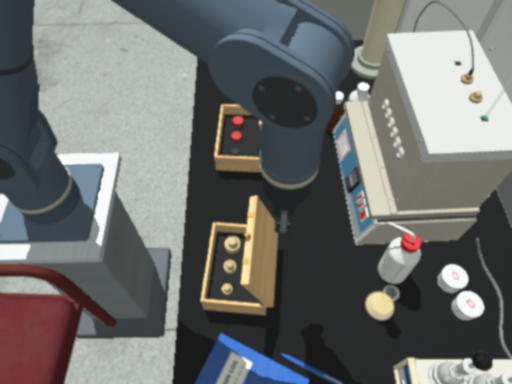

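The fingers (at pixel 283,222) are now behind the brass case's lid. I'll descend next and then approach the outer face.

```bash
python3 -m jog '{"travel":[[0,0,30],[0,0,60],[0,0,82],[0,-10,82],[0,-20,82]],"turn":[[0,0,0],[0,0,0],[0,0,0],[0,0,0],[0,0,0]],"jaw":[1,1,1,1,1]}'
python3 -m jog '{"travel":[[0,-2,0],[0,-4,0],[0,-6,0],[0,-8,0],[0,-8,0]],"turn":[[0,0,0],[0,0,0],[0,0,0],[0,0,0],[0,0,0]],"jaw":[1,1,1,1,1]}'
python3 - <<'E'
from h import *
i,d,P=cloud("scene"); cv2.imwrite("pics/scene3.png",cv2.resize(i[170:330,180:340,::-1],None,fx=3,fy=3))
E
```

```text
time_s: 2.9
tcp_pos: [0.5573, -0.2073, 0.2524]
tool_rot: [0.745, 0.667, -0.0, -0.0]
wrist_force: [0.7, 0.8, 0.5]
finger_gap: -0.001
time_s: 3.4
tcp_pos: [0.5499, -0.2077, 0.2521]
tool_rot: [0.746, 0.666, 0.0, 0.0]
wrist_force: [0.6, -0.3, 0.2]
finger_gap: 0.001
```

View pics/scene3.png

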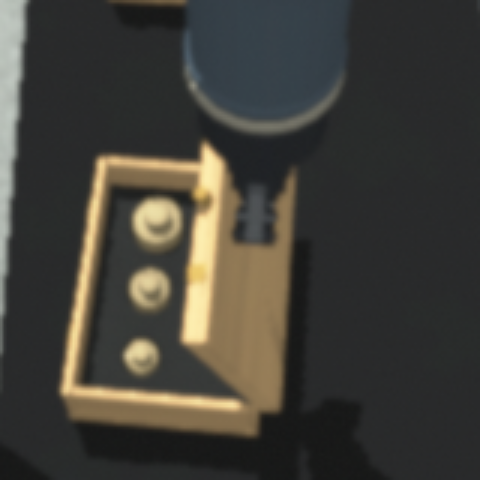

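The fingertips (crop pixel 255,220) are just behind the outer face of the right lid. Now I'll push along the arc in small steps.

```bash
python3 -m jog '{"travel":[[0,-4,0],[0,-8,1],[0,-12,2],[0,-17,3],[0,-21,4]],"turn":[[0,0,0],[0,0,0],[0,0,0],[0,0,0],[0,0,0]],"jaw":[1,1,1,1,1]}'
python3 -m jog '{"travel":[[0,-5,2],[0,-9,4],[0,-13,6],[0,-18,8],[0,-22,10]],"turn":[[0,0,0],[0,0,0],[0,0,0],[0,0,0],[0,0,0]],"jaw":[1,1,1,1,1]}'
python3 - <<'E'
from h import *
i,d,P=cloud("scene"); cv2.imwrite("pics/scene4.png",cv2.resize(i[170:330,180:340,::-1],None,fx=3,fy=3))
E
```

```text
time_s: 3.95
tcp_pos: [0.5289, -0.2052, 0.2479]
tool_rot: [0.746, 0.666, 0.0, 0.0]
wrist_force: [1.2, -0.1, -0.8]
finger_gap: -0.001
time_s: 4.45
tcp_pos: [0.5069, -0.2028, 0.2377]
tool_rot: [0.746, 0.666, -0.0, 0.0]
wrist_force: [2.2, 0.3, -0.2]
finger_gap: -0.004
```

View pics/scene4.png

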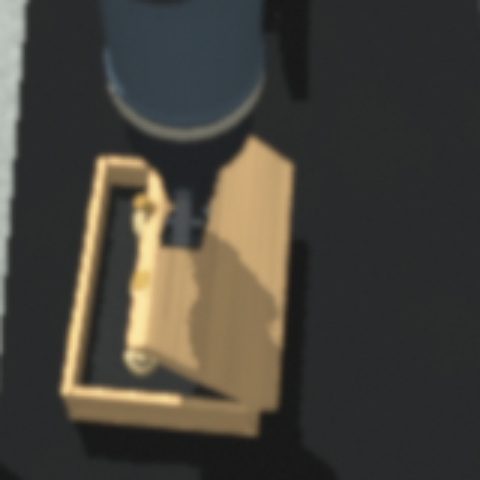

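The lid is following, with the tip near its free edge (crop pixel 185,230). I'll carry on along the arc.

```bash
python3 -m jog '{"travel":[[0,-4,3],[0,-8,6],[0,-12,9],[0,-16,12],[0,-19.5,14.5]],"turn":[[0,0,0],[0,0,0],[0,0,0],[0,0,0],[0,0,0]],"jaw":[1,1,1,1,1]}'
python3 -m jog '{"travel":[[0,-3.5,3.5],[0,-7,7],[0,-10,10.5],[0,-13,14],[0,-16,18]],"turn":[[0,0,0],[0,0,0],[0,0,0],[0,0,0],[0,0,0]],"jaw":[1,1,1,1,1]}'
python3 -m jog '{"travel":[[0,-2.5,4],[0,-5,8],[0,-7.5,12],[0,-10,16.5],[0,-12.5,21]],"turn":[[0,0,0],[0,0,0],[0,0,0],[0,0,0],[0,0,0]],"jaw":[1,1,1,1,1]}'
python3 - <<'E'
from h import *
i,d,P=cloud("scene"); cv2.imwrite("pics/scene5.png",cv2.resize(i[170:330,180:340,::-1],None,fx=3,fy=3))
E
```

```text
time_s: 5.0
tcp_pos: [0.4876, -0.2006, 0.2231]
tool_rot: [0.746, 0.666, 0.0, 0.0]
wrist_force: [1.1, -0.6, -0.1]
finger_gap: 0.0
time_s: 5.5
tcp_pos: [0.4717, -0.1988, 0.2051]
tool_rot: [0.746, 0.666, -0.0, -0.0]
wrist_force: [-0.1, 0.1, 2.1]
finger_gap: 0.004
time_s: 6.0
tcp_pos: [0.4596, -0.1974, 0.184]
tool_rot: [0.746, 0.666, 0.0, 0.0]
wrist_force: [0.5, 0.1, 0.3]
finger_gap: -0.002
```

View pics/scene5.png

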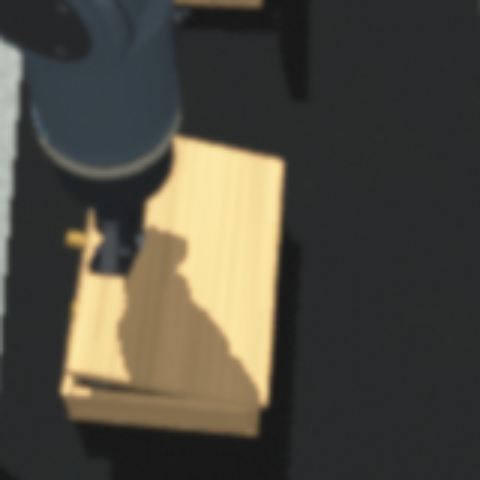

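The lid is about 0.3 rad from shut (gap seen at crop pixel 85,380), so I'll slow down.

```bash
python3 -m jog '{"travel":[[0,-1,2.5],[0,-2,5],[0,-3,7.5],[0,-4,9.5],[0,-4.5,11.5]],"turn":[[0,0,0],[0,0,0],[0,0,0],[0,0,0],[0,0,0]],"jaw":[1,1,1,1,1]}'
python3 -m jog '{"travel":[[0,-0.7,2],[0,-1.4,4.5],[0,-2.1,7],[0,-2.8,9],[0,-3.4,11.5]],"turn":[[0,0,0],[0,0,0],[0,0,0],[0,0,0],[0,0,0]],"jaw":[1,1,1,1,1]}'
python3 -m jog '{"travel":[[0,0,1.5],[0,-0.5,3],[0,-1,4.5],[0,-1.5,6],[0,-1.5,7]],"turn":[[0,0,0],[0,0,0],[0,0,0],[0,0,0],[0,0,0]],"jaw":[1,1,1,1,1]}'
python3 -m jog '{"travel":[[0,0,0.8],[0,0,1.6],[0,0,2.4],[0,0,3.0],[0,0,3.0]],"turn":[[0,0,0],[0,0,0],[0,0,0],[0,0,0],[0,0,0]],"jaw":[1,1,1,1,1]}'
```

```text
time_s: 6.55
tcp_pos: [0.4551, -0.1969, 0.1728]
tool_rot: [0.746, 0.666, 0.0, 0.0]
wrist_force: [-0.5, -0.8, 1.1]
finger_gap: 0.002
time_s: 7.05
tcp_pos: [0.4518, -0.1966, 0.1612]
tool_rot: [0.746, 0.666, 0.0, 0.0]
wrist_force: [-0.7, 0.6, 0.2]
finger_gap: -0.0
time_s: 7.55
tcp_pos: [0.4503, -0.1964, 0.1543]
tool_rot: [0.746, 0.666, 0.0, 0.0]
wrist_force: [0.4, -0.1, 0.5]
finger_gap: -0.002
time_s: 8.05
tcp_pos: [0.4502, -0.1964, 0.1513]
tool_rot: [0.746, 0.666, -0.0, -0.0]
wrist_force: [-0.4, 0.2, -0.4]
finger_gap: 0.002
```

Tip is at about 0.078. I'll go on in 0.4 mm steps until the force rises.

```bash
python3 -m jog '{"travel":[[0,0,0.4],[0,0,0.8],[0,0,1.2],[0,0,1.6],[0,0,1.6]],"turn":[[0,0,0],[0,0,0],[0,0,0],[0,0,0],[0,0,0]],"jaw":[1,1,1,1,1]}'
python3 -m jog '{"travel":[[0,0,0.4],[0,0,0.8],[0,0,0.8]],"turn":[[0,0,0],[0,0,0],[0,0,0]],"jaw":[1,1,1]}'
```

```text
time_s: 8.55
tcp_pos: [0.4503, -0.1964, 0.1498]
tool_rot: [0.746, 0.666, -0.0, 0.0]
wrist_force: [-0.7, -0.2, -0.3]
finger_gap: -0.003
time_s: 8.85
tcp_pos: [0.4503, -0.1964, 0.1492]
tool_rot: [0.746, 0.666, 0.0, 0.0]
wrist_force: [-1.4, -0.7, 3.1]
finger_gap: -0.0
```

```bash
python3 -m jog '{"travel":[[0,0,0.4],[0,0,0.8],[0,0,0.8]],"turn":[[0,0,0],[0,0,0],[0,0,0]],"jaw":[1,1,1]}'
python3 -m jog '{"travel":[[0,0,0.2],[0,0,0.4],[0,0,0.4]],"turn":[[0,0,0],[0,0,0],[0,0,0]],"jaw":[1,1,1]}'
```

```text
time_s: 9.15
tcp_pos: [0.4503, -0.1964, 0.149]
tool_rot: [0.746, 0.666, 0.0, 0.0]
wrist_force: [-3.4, 1.1, 16.4]
finger_gap: -0.001
time_s: 9.45
tcp_pos: [0.4502, -0.1964, 0.149]
tool_rot: [0.746, 0.666, 0.0, 0.0]
wrist_force: [-5.4, 2.4, 21.6]
finger_gap: -0.0
```

The force has risen to 21 N with no further travel, so the lid is seated. I'll retreat straight up and check.

```bash
python3 -m jog '{"travel":[[0,0,-2],[0,0,-10],[0,0,-40],[0,0,-80],[0,0,-120]],"turn":[[0,0,0],[0,0,0],[0,0,0],[0,0,0],[0,0,0]],"jaw":[1,1,1,1,1]}'
python3 -m jog '{"travel":[[0,0,-30],[0,0,-60],[0,0,-60],[0,0,-60]],"turn":[[0,0,0],[0,0,0],[0,0,0],[0,0,0]],"jaw":[1,1,1,1]}'
python3 - <<'E'
from h import *
i,d,P=cloud("scene"); cv2.imwrite("pics/scene6.png",i[...,::-1])
Hn=np.array([.558,-.2105]);ux=np.array([.994,-.112]);uy=np.array([.112,.994])
for n in("scene","top"):
    i,d,P=cloud(n)
    u=(P[...,:2]-Hn)@ux; v=(P[...,:2]-Hn)@uy
    m=(abs(v)<.085)&(u>-.13)&(u<-.01)&(P[...,2]<.1)&(P[...,2]>.04)
    A=np.c_[u[m],v[m],np.ones(m.sum())]; k=np.linalg.lstsq(A,P[...,2][m],rcond=None)[0]
    print(n,m.sum(),k, "z front",np.median(P[...,2][m&(u<-.1)]),"z back",np.median(P[...,2][m&(u>-.04)]))
    if n=="top":
        q=P[165:255,105:222].reshape(-1,3); q=q[(q[:,2]>.085)&(q[:,2]<.23)]; print("bung lid",len(q),q.mean(0),q.max(0))
E
```

```text
time_s: 9.95
tcp_pos: [0.4499, -0.1964, 0.2693]
tool_rot: [0.746, 0.666, -0.0, -0.0]
wrist_force: [1.0, -0.5, 0.2]
finger_gap: -0.0
time_s: 10.35
tcp_pos: [0.4503, -0.1964, 0.3284]
tool_rot: [0.746, 0.667, 0.0, 0.001]
wrist_force: [-0.1, 0.4, 0.0]
finger_gap: 0.002
scene 3910 [-0.00114182  0.0002591   0.07592457] z front 0.07605659375237406 z back 0.07588460471327751
top 2728 [0.00148768 0.00046543 0.07699542] z front 0.07680019884835859 z back 0.07705182905734115
bung lid 834 [0.56125654 0.17441916 0.19534205] [0.5825555  0.27124193 0.21668478]
```

View pics/scene6.png

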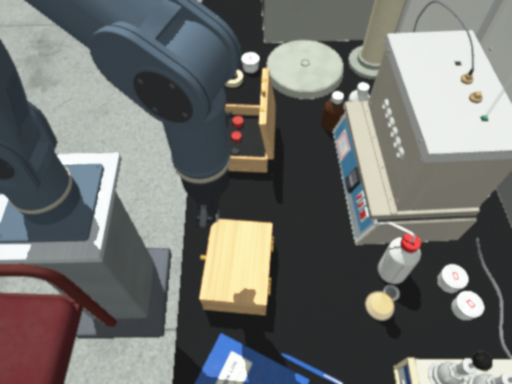

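The brass case (pixels 202–273, 220–315) is shut flat. The bung case's lid (265,115) still stands where it was, and the gripper is clear.

```bash
python3 -c "
from cell import ctrl
print(ctrl.state()['wrist_force']); print(ctrl.sign_off())"
```

```text
[ 0.36324351 -0.07343125 -0.1712855 ]
the job is handed in; nothing more can be done
None
```

I lowered the lid of the brass-weight case (the right-hand one) until it was fully shut, and left the bung case open. The shut fingers pushed the lid's outer face down along its arc, creeping over the last few millimetres. I then raised the arm clear and handed the job in at about 10.5 s.

- **Lid shut:** both cameras show its top level to within 0.0015 rad, at 76 to 77 mm against the 76.5 mm it should be.
- **Forces:** the wrist force read about 0–3 N on the way down. It rose to about 22 N only when I pressed to make sure the lid was seated, and was about 0 N after I backed off.
- **Bung case:** its lid measures within 0.1 mm of its mean starting position, so it was not moved.

No final check failed. The only difference was about 1 mm in lid height between the two cameras, which is within their calibration.

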